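Chock the poster tube, then fold the stop away

TASK

The blue poster tube on the sloping board is kept from rolling down only by the board's flip-up steel stop. Push the orange wedge, thin end first, squarely under the middle of the tube's low side (between the two steel fingers) until it touches the tube, then fold the stop all the way down by its red grip, so that the wedge alone holds the tube. The tube must stay about where it is and never roll away; leave the mug, bell and stapler alone.

Things in the scene. Friction and masses are not known exactly. Their poses are not given: they have to be found in the camera images.
- board: Fixed plywood board with dark wooden sides, 240 mm (x) by 236 mm (y), sloping 8 degrees. Its surface is 25 mm above the desk at the low edge (board x = -120 mm) and rises to 59 mm at the high edge: height = 25 mm + (x + 120 mm) * 0.1405. Origin: centre of its footprint, on the desk; z vertical, x level, pointing uphill, away from the robot, y across the slope. Its yaw varies by 0.3 rad.
- tube: Blue cylinder with white end caps, 64 mm diameter, 200 mm long, about 0.3 kg, lying on the board along board y. Origin: middle of its axis; y is the axis, x and z turn as it rolls. It starts against the stop, its axis at board x = 24 mm, touching the board at x = 28.5 mm. It rolls freely: under 1 N pushes it uphill, so hardly any force is felt when the wedge meets it.
- wedge: Loose orange wedge, 105 mm long (x), 46 mm wide (y), 0.2 kg. Origin: centre of its flat underside; x points to the thin end (3 mm thick, at x = 52.5 mm). The ramp rises to 36 mm at x = -17.5 mm; behind it, to x = -52.5 mm, the top is flat: grip across the width there. On the same surface it touches the tube when its origin is 66 mm short of the tube's axis. It stays where it is left on the slope.
- stop (a joint): Stop hinge: 0 = upright against the tube, 1.57 = folded down towards the low edge, flush in its slots. Stiff: stays where it is left, about 2 N at the grip moves it. The hinge line runs along board y at board x = -6 mm, 5 mm below the surface. Two steel fingers, 10 mm wide, 6 mm thick, 50 mm high, rise from it at board y = -90 and +90 mm; nothing joins them above the surface.
- stop_grip (a point): Middle of the stop's red round grip: 14 mm diameter, 50 mm long along board y, at board y = -158 mm, beyond the board's edge (-118 mm) and the tube's end. It lies 51 mm from the hinge line and moves on an arc about it: about 87 mm above the desk while the stop is up, 29 mm when folded.
- mug: Blue mug, 82x114x91 mm, a bystander; origin at the centre of its underside.
- desk_bell: Brass desk bell on a black base, 80 mm wide, 51 mm high, a bystander; origin at the centre of its underside.
- stapler: Red and black stapler, 34x158x50 mm, a bystander; origin at the centre of its underside.

How it is judged (in metres and radians):
On the way, in this order (a step that is already met when the one before it is completed fails the run):
1. the wedge lies on the board with its thin end under the middle of the tube's low side, while the stop is still up (x of tube in the frame of wedge between 0.05 and 0.078 m and y of tube in the frame of wedge between -0.022 and 0.022 m and z of tube in the frame of wedge between 0.024 and 0.045 m and angle between the y axis of wedge and the y axis of board, either way round below 0.25 rad and value of joint stop below 0.15 rad), for 0.2 s.
2. the stop is folded down (value of joint stop above 1.4 rad), for 0.2 s.
At the end, for the whole second after the job is handed in: The stop is folded down (over 1.4 rad). The tube rests against the ramp of the wedge on its low side, within 22 mm of its middle and square within 0.25 rad; it lies still, within 30 mm of where it started (x of tube in the frame of wedge between 0.05 and 0.078 m and y of tube in the frame of wedge between -0.022 and 0.022 m and z of tube in the frame of wedge between 0.024 and 0.045 m and angle between the y axis of wedge and the y axis of board, either way round below 0.25 rad and value of joint stop above 1.4 rad and contact force between tube and wedge above 0.05 N and distance of tube from where it was at the start of the episode below 0.03 m and linear speed of each of tube, wedge below 0.01 m/s and angular speed of tube below 0.15 rad/s); the robot touches nothing.
It fails at once if the tube rolls away or is pushed more than 50 mm (distance of tube from where it was at the start of the episode above 0.05 m).
It fails at once if the mug is disturbed (over 30 mm) (distance of mug from where it was at the start of the episode above 0.03 m).
It fails at once if the bell is disturbed (over 30 mm) (distance of desk_bell from where it was at the start of the episode above 0.03 m).
It fails at once if the stapler is disturbed (over 30 mm) (distance of stapler from where it was at the start of the episode above 0.03 m).
It also fails if it takes over 48 s, if anything falls off the work surface, if the arm or the gripper's body presses on something with over 40 N, if the wrist force passes 120 N, or if a joint passes its speed limit or range.

ROBOT

A 6-joint arm with a two-finger parallel gripper is mounted at the origin on the work surface; the furniture and walls round the work are solid. World frame = base frame: x ahead of the robot, y to its left, z up, the work surface at z = 0. Lengths are in m, angles in degrees, forces in N, time in s.
With the tool pointing down it reaches from about 0.275 to 0.75 m from the base axis. Payload 10.2 kg.
Tool frame: the origin (TCP) lies on the centre line of the jaws, within the pads' length; the fingertips stand bot.nose_length ahead of it and the grasp point (between the pads) lies 2 mm behind it (bot.nose_length is the distance from the TCP to the fingertips, in m); z points along the fingers, y is the line along which they close (so a half turn about z gives the same grasp; the last joint's range is limited). The gripper opens to 85 mm and grips with 20 to 120 N. Pads are 22 mm wide; open, the fingers measure 114 mm over their backs; the gripper's body (76 mm by 85 mm) begins 54 mm behind the grasp point. The pads swing forward as they close: fully open they stand 13 mm farther back than shut.
Start: joints at [60.94, 17.928, 85.812, -0, 76.261, -12.8], TCP at [0.147, 0.504, 0.248] pointing down, gripper open.
Joint ranges: [-168.41, 168.41], [-55.51, 124.54], [10.69, 146.95], [-70.63, 250.63], [1, 178], [-165.06, 165.06]. Speed limits (degrees/s): [136.94, 136.94, 172.46, 180, 180, 180].

INTERFACE

Orientations are given as a 3x3 rotation matrix whose columns are the frame's x, y, z axes.
In Python, from rig import sensors, cams, workorder, boxes_of, bot gives the robot as it stands.
- The arm moves only by the tool arm_command, never from a script. Its argument "plan" is a list of rows, each an object with "delta_rot": the turn, a rotation vector about the tool's x, y, z scaled (see below), a list of three; "delta_pos": the shift along the tool's x, y, z scaled (see below), a list of three; "hand": the closure, from -1 (fully open) to 1 (shut). A call has exactly 5 rows; each row shifts and turns the commanded pose from where the row before left it, along the tool's axes as they then stand; what a row does not reach is not made up. The controller multiplies each number of a shift by 800 mm and each number of a turn by 0.5 rad. A row lasts 1/8 s, in which the tool goes at most 62.5 mm and 10.7 degrees, less where a joint would pass 70% of its speed; a pose out of reach is approached as far as the arm can. A call with a number of a shift or a turn outside -1 to 1 is refused whole. A call with a gripper value outside its range is refused whole. The fingers move at their own pace and stop on an object; the grip force is fixed at half the most. Time passes only in rows, so rows that do not move let the fingers close, or fill a call up. It gives the time, the measured TCP pose, the force, the opening and the grip force at its end, in the units of the state.
- sensors.state(): the state, without advancing time (a new reading comes with each control period).
- cams.get_image(name): name is "side" or "top"; returns a dict with "pixels" (420x560x3 uint8, red, green, blue), "fovy" (degrees; the focal length in pixels is half the picture's height over the tangent of half this angle, whatever the lens; pixels are square), "cx", "cy" (the principal point, pixels), "R" (3x3) and "t" (3): a world point X has camera coordinates R X + t. Camera axes: x right, y down, z forward; pixel columns grow to the right and rows downward; lengths in m; the calibration is good to about 2 mm. A picture is of the moment at which its call begins. There is no depth.
- workorder.finish_job(): hands the job in; it is judged then, once.
Trained networks look in the newest picture that a camera, given by its name, has taken for a name from the list of things; names that differ only in an ending like _2 or _b are one class to them, and where a whole thing is asked for, a point or a joint stands for the part that bears it (a point fixed in the world has none). Each returns a list of dicts, best first, with "conf" (0 to 1); they miss things now and then, are a little off and sometimes report something else, mostly with a low value. They report only what shows in the picture. A call takes as long as a camera call.
- boxes_of(camera, target): "location" ([column, row] in pixels, amid what is visible of it).
The state is a dict: "time": time; "qpos": joint angles; "joint_velocities": joint speeds; "joint_efforts": joint torques, N m; "eef_pos": TCP position; "orientation": TCP orientation; "force": force on the tool from outside, world axes, zero at the start; "torque": the same for the moment, N m; "opening": finger opening in m; "grasp_force": force on a finger pad.
Only numpy, scipy, OpenCV 4.12 (cv2) and the standard library are available. Lean on these libraries where they do the work, as an engineer would, in place of code of your own. Each camera call takes 0.05 s, during which the arm holds its last target. There are 200 camera calls.

## Working session

There is one attempt and no reset: what is moved stays moved. The work goes in short steps, Python scripts to look and compute and a tool call to move; the robot and the scene stay as the last step left them, time stands still between calls to the robot, and variables do not carry over. Pictures are saved under pics/ and viewed, at most 13 in all, crops included, and the job is handed in when it is done.

Besides the shell and the picture viewer there is one more tool, called by a JSON object that holds its "fn" and its "kwargs". arm_command: Moves the arm, as the interface text tells. Its arguments: {"type":"object","properties":{"plan":{"type":"array"}},"required":["plan"]}

```bash
mkdir -p pics; cat > h.py <<'E'
import numpy as np, cv2
from rig import sensors, cams, workorder, boxes_of, bot
def look(n,f=None):
    im=cams.get_image(n)
    if f: cv2.imwrite('pics/'+f,im['pixels'][:,:,::-1])
    return im
def K(im):
    f=210/np.tan(np.radians(im['fovy'])/2); return f,im['cx'],im['cy']
def ray(im,uv,z):
    f,cx,cy=K(im);R=np.array(im['R']);t=np.array(im['t'])
    d=R.T@np.array([(uv[0]-cx)/f,(uv[1]-cy)/f,1]);c=-R.T@t
    return c+d*(z-c[2])/d[2]
def proj(im,X):
    f,cx,cy=K(im);p=np.array(im['R'])@np.array(X)+np.array(im['t'])
    return np.array([cx+f*p[0]/p[2],cy+f*p[1]/p[2]])
E
python3 - <<'E'
from h import *
a=look('top','t1.png');b=look('side','s1.png')
for n,im in(('top',a),('side',b)):
    print(n,-np.array(im['R']).T@np.array(im['t']),im['fovy'])
    for o in ['board','tube','wedge','stop','stop_grip','mug','desk_bell','stapler']:
        r=boxes_of(n,o)
        print(o,[(np.round(x['location']),round(x['conf'],2)) for x in r[:2]], np.round(ray(im,r[0]['location'],0.04),3) if r else '')
print(bot.nose_length, sensors.state())
E
```

```text
top [ 0.398643   -0.02469643  1.23765333] 55.691661365743094
board [(array([268., 203.]), 0.72)] [ 0.547 -0.014  0.04 ]
tube [(array([273., 185.]), 0.73)] [ 0.601 -0.028  0.04 ]
wedge [(array([173., 228.]), 0.8)] [0.478 0.274 0.04 ]
stop [(array([392., 154.]), 0.75), (array([319., 198.]), 0.44)] [ 0.691 -0.397  0.04 ]
stop_grip [] 
mug [(array([162., 168.]), 0.73)] [0.662 0.307 0.04 ]
desk_bell [(array([351., 259.]), 0.82)] [ 0.373 -0.257  0.04 ]
stapler [(array([390., 151.]), 0.69)] [ 0.701 -0.392  0.04 ]
side [ 0.07059779 -1.05966475  0.86984705] 49.10975615712831
board [(array([286., 229.]), 0.95)] [ 0.532 -0.065  0.04 ]
tube [(array([300., 208.]), 0.77)] [0.622 0.022 0.04 ]
wedge [(array([234., 187.]), 0.54)] [0.469 0.225 0.04 ]
stop [(array([300., 234.]), 0.45)] [ 0.563 -0.102  0.04 ]
stop_grip [(array([306., 230.]), 0.66), (array([231., 188.]), 0.43)] [ 0.585 -0.092  0.04 ]
mug [] 
desk_bell [(array([252., 290.]), 0.67)] [ 0.348 -0.262  0.04 ]
stapler [(array([396., 295.]), 0.87)] [ 0.673 -0.422  0.04 ]
0.017 {'time': 0.9, 'qpos': array([ 6.09387600e+01,  1.79290581e+01,  8.58108783e+01,  8.23276491e-04,
        7.62613523e+01, -1.28009795e+01]), 'joint_velocities': array([-0.07127585,  0.010324  , -0.1747484 ,  0.03707254, -0.05081865,
        0.00802576]), 'joint_efforts': array([ 5.05078588e-04, -4.12168336e+01, -2.59895539e+01, -2.47623029e-04,
        4.76629666e-04, -2.83695968e-06]), 'eef_pos': array([0.14702424, 0.50400474, 0.24829002]), 'orientation': array([[-9.59998771e-01,  2.80004211e-01, -2.31254820e-05],
       [ 2.80004212e-01,  9.59998771e-01, -1.28796772e-05],
       [ 1.85940704e-05, -1.88397067e-05, -1.00000000e+00]]), 'force': array([-0.48488254, -0.18389892, -0.5625304 ]), 'torque': array([-0.01373179, -0.05439121, -0.01254507]), 'grasp_force': 0.0, 'opening': 0.08545347130521162}
```

View pics/t1.png

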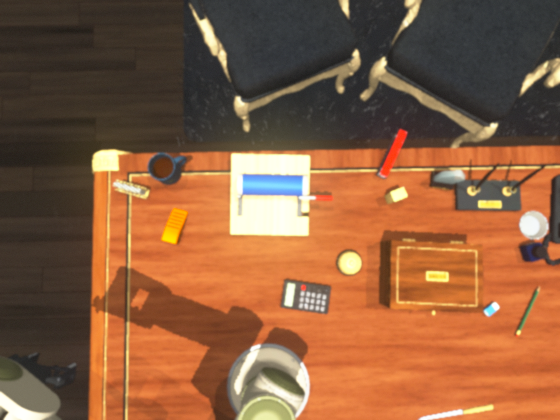

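View pics/s1.png

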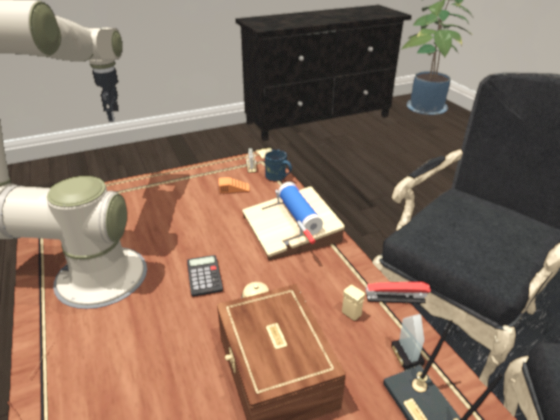

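The top picture shows the board around (270,195), tube (273,185), red grip (320,198), wedge (174,226) and mug (165,168). I'll refine these by colour, with an enlarged crop.

```bash
cat > seg.py <<'E'
from h import *
def seg(im,lo,hi,box,z):
    hsv=cv2.cvtColor(im['pixels'],cv2.COLOR_RGB2HSV)
    m=cv2.inRange(hsv,np.array(lo),np.array(hi)); k=np.zeros_like(m);x0,y0,x1,y1=box;k[y0:y1,x0:x1]=1;m*=k
    n,l,s,c=cv2.connectedComponentsWithStats(m); i=1+np.argmax(s[1:,4])
    pts=np.argwhere(l==i)[:,::-1].astype(np.float32)
    W=np.array([ray(im,p,z)[:2] for p in pts]).astype(np.float32)
    (c0,sz,an)=cv2.minAreaRect(W*1000)
    cc=W.mean(0);ev,V=np.linalg.eigh(np.cov(W.T))
    return dict(n=len(pts),bbox=s[i][:4],pix=pts.mean(0),mean=cc,rect=(np.round(c0,1),np.round(sz,1),round(an,1)),axis=np.degrees(np.arctan2(*V[::-1,1])))
E
python3 - <<'E'
from seg import *
a=look('top')
print('tube',seg(a,(100,120,60),(130,255,255),(225,160,320,215),.08))
print('wedge',seg(a,(8,190,140),(25,255,255),(155,195,200,255),.025))
print('grip',seg(a,(0,190,120),(6,255,255),(300,185,340,210),.087)); print('gripR',seg(a,(170,150,100),(180,255,255),(300,185,345,210),.087))
print('board',seg(a,(15,20,150),(35,150,255),(215,140,325,245),.042))
c=a['pixels'][145:260,150:350,::-1]
cv2.imwrite('pics/c1.png',cv2.resize(c,None,fx=4,fy=4,interpolation=cv2.INTER_CUBIC))
E
```

```text
tube {'n': 469, 'bbox': array([243, 175,  59,  11], dtype=int32), 'pix': array([273.53732, 179.46481], dtype=float32), 'mean': array([ 0.61104554, -0.03083318], dtype=float32), 'rect': (array([609.7, -26.2]), array([171.6,  26.9]), 87.8), 'axis': np.float64(86.97012162865333)}
wedge {'n': 656, 'bbox': array([155, 207,  34,  39], dtype=int32), 'pix': array([174.23628, 224.85365], dtype=float32), 'mean': array([0.48691583, 0.2739616 ], dtype=float32), 'rect': (array([485.8, 277.8]), array([ 76.6, 114.7]), 70.4), 'axis': np.float64(157.1983688835733)}
grip {'n': 60, 'bbox': array([317, 195,  15,   5], dtype=int32), 'pix': array([324.88333, 196.86667], dtype=float32), 'mean': array([ 0.55528986, -0.17991535], dtype=float32), 'rect': (array([ 554.9, -177.4]), array([41. , 11.8]), 88.9), 'axis': np.float64(84.7150864839489)}Traceback (most recent call last):
  File "<stdin>", line 5, in <module>
  File "seg.py", line 5, in seg
    n,l,s,c=cv2.connectedComponentsWithStats(m); i=1+np.argmax(s[1:,4])
                                                     ~~~~~~~~~^^^^^^^^^
    return _wrapfunc(a, 'argmax', axis=axis, out=out, **kwds)
    return bound(*args, **kwds)
ValueError: attempt to get argmax of an empty sequence
```

```bash
python3 - <<'E'
from seg import *
a=look('top')
hsv=cv2.cvtColor(a['pixels'],cv2.COLOR_RGB2HSV)
for p in [(273,180),(273,188),(174,224),(174,215),(180,230),(168,236),(235,225),(270,225),(220,225)]: print(p,hsv[p[1],p[0]])
c=a['pixels'][145:260,150:350,::-1]
cv2.imwrite('pics/c1.png',cv2.resize(c,None,fx=4,fy=4,interpolation=cv2.INTER_CUBIC))
E
```

```text
(273, 180) [106 148 254]
(273, 188) [102 135 255]
(174, 224) [ 19 255 255]
(174, 215) [ 18 255 254]
(180, 230) [ 15 255 229]
(168, 236) [ 26 255 255]
(235, 225) [ 30  25 255]
(270, 225) [ 30  23 255]
(220, 225) [ 13 174 238]
```

View pics/c1.png

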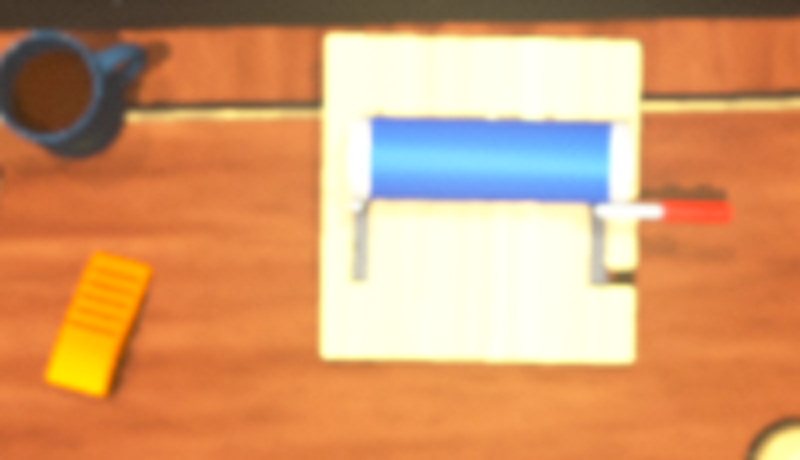

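The crop shows the wedge with corners (95,252), (152,265), (107,398), (45,382), and the board with corners (322,32), (641,40), (635,362), (320,360). The tube is against the stop, and the grip is at (697,211). Next I'll check which wedge end is thin and fit the poses.

```bash
python3 - <<'E'
from seg import *
from scipy.optimize import least_squares
a=look('top');b=look('side')
c=b['pixels'][140:290,200:360,::-1]
cv2.imwrite('pics/c2.png',cv2.resize(c,None,fx=4,fy=4,interpolation=cv2.INTER_CUBIC))
px=lambda L:[(150+(x+.5)/4-.5,145+(y+.5)/4-.5) for x,y in L]
B=[(-.12,.118,.025),(-.12,-.118,.025),(.12,.118,.059),(.12,-.118,.059)]
def fit(M,P,x0):
    def w(p,X):
        c,s=np.cos(p[2]),np.sin(p[2]); return [p[0]+c*X[0]-s*X[1],p[1]+s*X[0]+c*X[1],X[2]]
    r=least_squares(lambda p:np.concatenate([proj(a,w(p,X))-u for X,u in zip(M,P)]),x0)
    return r.x,np.round(r.fun,1),w
p,res,w=fit(B,px([(320,360),(635,362),(322,32),(641,40)]),[.55,0,0])
print('board',p,res)
for n,X in dict(grip=(-.006,-.158,.087),tube=(.024,0,.078)).items():
    print(n,w(p,X),proj(a,w(p,X)),proj(b,w(p,X)))
print('mask tube',seg(a,(95,110,60),(130,255,255),(225,160,320,215),.08)['pix'],'grip',px([(697,211)]))
C=px([(95,252),(152,265),(107,398),(45,382)])
for zt,zb in((.003,.036),(.036,.003)):
    # thin end at top / at bottom
    q=[ray(a,C[i],zt if i<2 else zb) for i in range(4)]
    print([np.round(x,3) for x in q],np.linalg.norm(q[0]-q[1]),np.linalg.norm(q[3]-q[2]),np.linalg.norm((q[0]+q[1]-q[2]-q[3])[:2]/2))
E
```

```text
board [ 0.57227393 -0.01794979 -0.03411519] [ 0.6 -0.9 -0.7 -0.4  0.9  1.1 -0.8  0.3]
grip [np.float64(0.5608882720370654), np.float64(-0.17565320570210183), 0.087] [323.36585875 194.99940929] [311.95796936 235.47458945]
tube [np.float64(0.5962599700130833), np.float64(-0.018768397698607223), 0.078] [269.5600144  184.60162382] [298.68832811 206.11164883]
mask tube [272.03748 184.50822] grip [(323.875, 197.375)]
[array([0.542, 0.282, 0.003]), array([0.531, 0.238, 0.003]), array([0.428, 0.265, 0.036]), array([0.441, 0.311, 0.036])] 0.0456172056562303 0.04822324931676754 0.10590574481435047
[array([0.538, 0.274, 0.036]), array([0.528, 0.231, 0.036]), array([0.429, 0.272, 0.003]), array([0.442, 0.32 , 0.003])] 0.04439794211571651 0.049547564068649415 0.10693324359746996
```

View pics/c2.png

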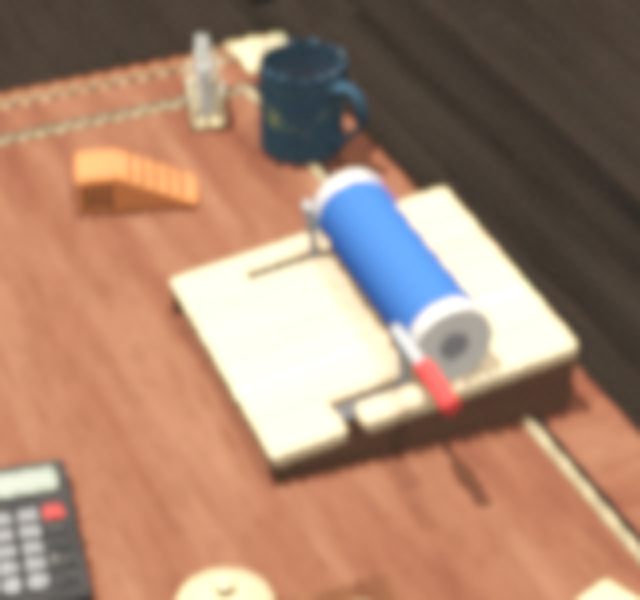

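The thin end points away from the robot. Wedge yaw is about -15.4°, which almost matches the tool. The grip is about 7 mm lower in x than my upright guess, which fits a stop perpendicular to the slope. Moving to above the wedge's grip area.

{"fn": "arm_command", "kwargs": {"plan": [{"delta_pos":[-0.0443,-0.0158,0.016],"delta_rot":[0,0,0],"hand":-1},{"delta_pos":[-0.0443,-0.0158,0.016],"delta_rot":[0,0,0],"hand":-1},{"delta_pos":[-0.0443,-0.0158,0.016],"delta_rot":[0,0,0],"hand":-1},{"delta_pos":[-0.0443,-0.0158,0.016],"delta_rot":[0,0,0],"hand":-1},{"delta_pos":[-0.0443,-0.0158,0.016],"delta_rot":[0,0,0],"hand":-1}]}}

```text
time: 1.72
eef_pos: [0.3004, 0.3929, 0.184]
orientation: [[-0.96, 0.28, 0.0], [0.28, 0.96, 0.0], [-0.0, 0.0, -1.0]]
force: [0.2, 0.9, 0.2]
opening: 0.0852
grasp_force: 0.0
```

{"fn": "arm_command", "kwargs": {"plan": [{"delta_pos":[-0.0443,-0.0158,0.016],"delta_rot":[0,0,0],"hand":-1},{"delta_pos":[-0.0443,-0.0158,0.016],"delta_rot":[0,0,0],"hand":-1},{"delta_pos":[-0.0443,-0.0158,0.016],"delta_rot":[0,0,0],"hand":-1},{"delta_pos":[-0.0443,-0.0158,0.016],"delta_rot":[0,0,0],"hand":-1},{"delta_pos":[-0.0443,-0.0158,0.016],"delta_rot":[0,0,0],"hand":-1}]}}

```text
time: 2.35
eef_pos: [0.4529, 0.2826, 0.1199]
orientation: [[-0.96, 0.28, 0.0], [0.28, 0.96, 0.0], [-0.0, 0.0, -1.0]]
force: [0.1, -0.0, -0.1]
opening: 0.0854
grasp_force: 0.0
```

```bash
cat >> h.py <<'E'
def go(target,Rt=None):
    from scipy.spatial.transform import Rotation as Ro
    s=sensors.state();R=np.array(s['orientation']);p=np.array(s['eef_pos'])
    print('t',round(s['time'],2),'tcp',np.round(p,4),'open',round(s['opening'],4),'F',np.round(s['force'],1))
    print('d',np.round(R.T@(np.array(target)-p)/.8,4))
    if Rt is not None: print('r',np.round(Ro.from_matrix(R.T@Rt).as_rotvec()/.5,3))
E
python3 - <<'E'
from h import *
a=look('top','t2.png');c=a['pixels'][180:270,130:250,::-1]
cv2.imwrite('pics/c3.png',cv2.resize(c,None,fx=5,fy=5,interpolation=cv2.INTER_CUBIC))
go([.452,.283,.026])
E
```

```text
t 2.4 tcp [0.4554 0.2801 0.1184] open 0.0857 F [ 1.6 -4.  -1.6]
d [0.0051 0.0025 0.1155]
```

View pics/c3.png

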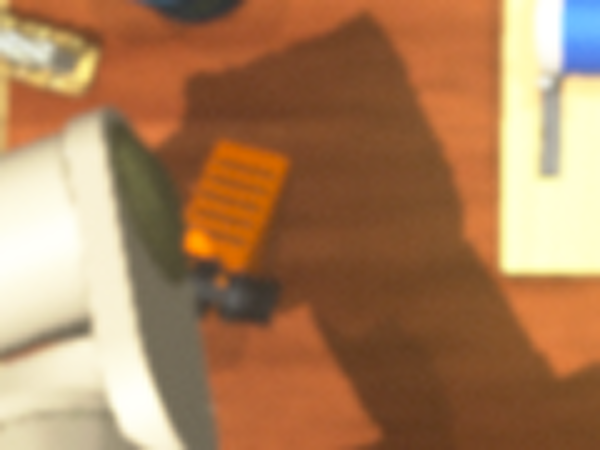

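The crop shows one gripper finger at about (235,300), over the wedge's flat back as intended. Descending.

{"fn": "arm_command", "kwargs": {"plan": [{"delta_pos":[0.001,0,0.03],"delta_rot":[0,0,0],"hand":-1},{"delta_pos":[0,0,0.03],"delta_rot":[0,0,0],"hand":-1},{"delta_pos":[0,0,0.03],"delta_rot":[0,0,0],"hand":-1},{"delta_pos":[0,0,0.0265],"delta_rot":[0,0,0],"hand":-1},{"delta_pos":[0,0,0],"delta_rot":[0,0,0],"hand":-1}]}}

```text
time: 3.02
eef_pos: [0.4503, 0.2835, 0.0261]
orientation: [[-0.96, 0.28, -0.003], [0.28, 0.96, -0.001], [0.002, -0.002, -1.0]]
force: [0.5, 0.1, 0.8]
opening: 0.0853
grasp_force: 0.0
```

{"fn": "arm_command", "kwargs": {"plan": [{"delta_pos":[0,0,0],"delta_rot":[0,0,0],"hand":1},{"delta_pos":[0,0,0],"delta_rot":[0,0,0],"hand":1},{"delta_pos":[0,0,0],"delta_rot":[0,0,0],"hand":1},{"delta_pos":[0,0,0],"delta_rot":[0,0,0],"hand":1},{"delta_pos":[0,0,0],"delta_rot":[0,0,0],"hand":1}]}}

```text
time: 3.65
eef_pos: [0.4518, 0.284, 0.0283]
orientation: [[-0.96, 0.28, 0.002], [0.28, 0.96, 0.001], [-0.002, 0.001, -1.0]]
force: [-0.9, 0.4, 6.6]
opening: 0.0449
grasp_force: 62.2
```

{"fn": "arm_command", "kwargs": {"plan": [{"delta_pos":[0,0,-0.02],"delta_rot":[0,0,0],"hand":1},{"delta_pos":[0,0,-0.03],"delta_rot":[0,0,0],"hand":1},{"delta_pos":[0,0,-0.03],"delta_rot":[0,0,0],"hand":1},{"delta_pos":[0,0,-0.02],"delta_rot":[0,0,0],"hand":1},{"delta_pos":[0,0,0],"delta_rot":[0,0,0],"hand":1}]}}

```text
time: 4.28
eef_pos: [0.4515, 0.2838, 0.1083]
orientation: [[-0.96, 0.28, 0.002], [0.28, 0.96, 0.001], [-0.002, 0.001, -1.0]]
force: [0.0, 0.6, -2.0]
opening: 0.0447
grasp_force: 61.5
```

```bash
cat >> h.py <<'E'
from scipy.spatial.transform import Rotation as Ro
BO=np.array([.5723,-.018]);YAW=-.03
def b2w(x,y,z):
    c,s=np.cos(YAW),np.sin(YAW); return np.array([BO[0]+c*x-s*y,BO[1]+s*x+c*y,z])
def RT(tilt=8):
    return Ro.from_euler('z',YAW).as_matrix()@Ro.from_euler('y',-tilt,degrees=True).as_matrix()@np.diag([-1.,1,-1])
def wedgetcp(short,up,y,g=.035,h=.028):
    t=np.radians(8);ex=np.array([np.cos(t),np.sin(t)]);ez=np.array([-ex[1],ex[0]])
    q=np.array([.0285,.0459])-(.066+short+g)*ex+(h+up)*ez
    return b2w(q[0],y,q[1])
E
python3 - <<'E'
from h import *
for s,u in((.03,.04),(.025,.003),(0,.001)):
    print(wedgetcp(s,u,-.008)); go(wedgetcp(s,u,-.008),RT())
E
```

```text
[ 0.46142095 -0.02267623  0.09500655]
t 4.28 tcp [0.4515 0.2838 0.1083] open 0.0447 F [ 0.   0.6 -2. ]
d [-0.1192 -0.3643  0.0163]
r [-0.033 -0.274 -0.507]
[ 0.47151715 -0.02297921  0.0590625 ]
t 4.28 tcp [0.4515 0.2838 0.1083] open 0.0447 F [ 0.   0.6 -2. ]
d [-0.1313 -0.3612  0.0613]
r [-0.033 -0.274 -0.507]
[ 0.49654094 -0.02373015  0.06056129]
t 4.28 tcp [0.4515 0.2838 0.1083] open 0.0447 F [ 0.   0.6 -2. ]
d [-0.1616 -0.3534  0.0595]
r [-0.033 -0.274 -0.507]
```

{"fn": "arm_command", "kwargs": {"plan": [{"delta_pos":[-0.0119,-0.0364,-0.003],"delta_rot":[0,0,0],"hand":1},{"delta_pos":[-0.0119,-0.0364,-0.003],"delta_rot":[0,0,0],"hand":1},{"delta_pos":[-0.0119,-0.0364,-0.003],"delta_rot":[0,0,0],"hand":1},{"delta_pos":[-0.0119,-0.0364,-0.003],"delta_rot":[0,0,0],"hand":1},{"delta_pos":[-0.0119,-0.0364,-0.003],"delta_rot":[0,0,0],"hand":1}]}}

```text
time: 4.9
eef_pos: [0.4555, 0.1295, 0.1184]
orientation: [[-0.96, 0.28, -0.002], [0.28, 0.96, -0.0], [0.002, -0.001, -1.0]]
force: [-0.4, 0.2, -1.7]
opening: 0.0449
grasp_force: 61.6
```

{"fn": "arm_command", "kwargs": {"plan": [{"delta_pos":[-0.0119,-0.0364,0],"delta_rot":[0,0,0],"hand":1},{"delta_pos":[-0.0119,-0.0364,0],"delta_rot":[0,0,0],"hand":1},{"delta_pos":[-0.0119,-0.0364,0],"delta_rot":[0,0,0],"hand":1},{"delta_pos":[-0.0119,-0.0364,0],"delta_rot":[0,0,0],"hand":1},{"delta_pos":[-0.0119,-0.0364,0],"delta_rot":[0,0,0],"hand":1}]}}

```text
time: 5.52
eef_pos: [0.4604, -0.0235, 0.1183]
orientation: [[-0.96, 0.28, -0.001], [0.28, 0.96, 0.0], [0.002, 0.0, -1.0]]
force: [-0.0, 0.4, -1.9]
opening: 0.0447
grasp_force: 61.6
```

{"fn": "arm_command", "kwargs": {"plan": [{"delta_pos":[0,0,0],"delta_rot":[-0.008,-0.068,-0.127],"hand":1},{"delta_pos":[0,0,0],"delta_rot":[-0.008,-0.068,-0.127],"hand":1},{"delta_pos":[0,0,0],"delta_rot":[-0.008,-0.068,-0.127],"hand":1},{"delta_pos":[0,0,0],"delta_rot":[-0.008,-0.068,-0.127],"hand":1},{"delta_pos":[0,0,0],"delta_rot":[0,0,0],"hand":1}]}}

```text
time: 6.15
eef_pos: [0.4602, -0.0225, 0.1184]
orientation: [[-0.99, 0.03, 0.134], [0.03, 1.0, -0.005], [-0.134, -0.001, -0.991]]
force: [-0.4, -0.5, -1.6]
opening: 0.0448
grasp_force: 61.7
```

```bash
python3 - <<'E'
from h import *
b=look('side','s2.png');a=look('top','t3.png')
c=np.vstack([cv2.resize(x['pixels'][y:y+75,u:u+150,::-1],None,fx=4,fy=4,interpolation=cv2.INTER_CUBIC) for x,y,u in((b,175,210),(a,165,200))])
cv2.imwrite('pics/c4.png',c)
go(wedgetcp(.025,.003,-.008),RT())
E
```

```text
t 6.25 tcp [ 0.4608 -0.0225  0.1187] open 0.0449 F [ 1.  -0.4 -1.4]
d [-0.0033 -0.0001  0.0757]
r [-0.002 -0.009 -0.001]
```

View pics/c4.png

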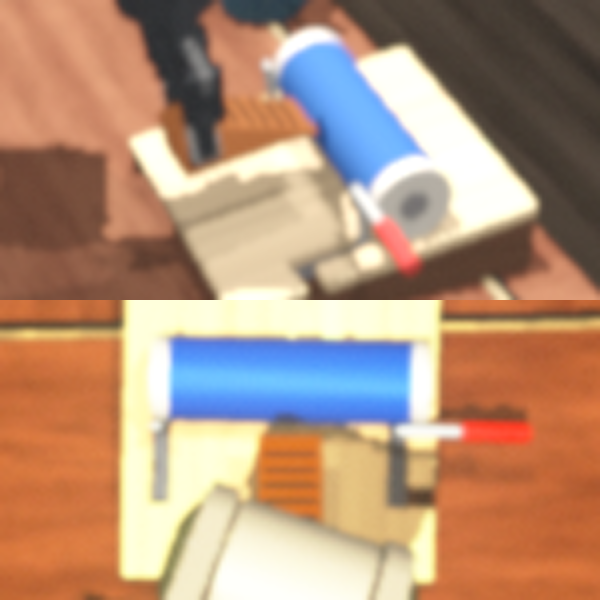

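The wedge is level with the slope and centred: its sides are at 260–322 against the tube's 150–435. The tip is clear of the tube. Lowering along the board normal.

{"fn": "arm_command", "kwargs": {"plan": [{"delta_pos":[-0.0033,0,0.02],"delta_rot":[0,-0.008,0],"hand":1},{"delta_pos":[0,0,0.02],"delta_rot":[0,0,0],"hand":1},{"delta_pos":[0,0,0.02],"delta_rot":[0,0,0],"hand":1},{"delta_pos":[0,0,0.014],"delta_rot":[0,0,0],"hand":1},{"delta_pos":[0,0,0],"delta_rot":[0,0,0],"hand":1}]}}

```text
time: 6.88
eef_pos: [0.4715, -0.0229, 0.0602]
orientation: [[-0.99, 0.03, 0.138], [0.029, 1.0, -0.005], [-0.138, -0.001, -0.99]]
force: [0.8, -0.1, -0.8]
opening: 0.045
grasp_force: 61.7
```

```bash
python3 - <<'E'
from h import *
a=look('top','t4.png');b=look('side','s4.png')
go(wedgetcp(0,.001,-.008),RT())
# predicted tip outline points now (tip upper edge), in images
s=sensors.state();R=np.array(s['orientation']);p=np.array(s['eef_pos'])
for y in(-.023,.023):
    X=p+R@np.array([-.0875,y,.025]); print('tip',X,proj(a,X),proj(b,X))
c=np.vstack([cv2.resize(x['pixels'][y:y+75,u:u+150,::-1],None,fx=4,fy=4,interpolation=cv2.INTER_CUBIC) for x,y,u in((b,175,210),(a,165,200))])
cv2.imwrite('pics/c5.png',c)
E
```

```text
t 6.97 tcp [ 0.472  -0.023   0.0612] open 0.045 F [ 0.1  0.4 -1.5]
d [-0.0303  0.      0.005 ]
r [-0.003  0.003  0.001]
tip [ 0.56140816 -0.04869859  0.04872168] [279.78153095 197.44974646] [292.38170597 221.81531743]
tip [ 0.56277355 -0.00271891  0.04865339] [264.53465351 197.30196158] [286.47170121 213.71699381]
```

View pics/c5.png

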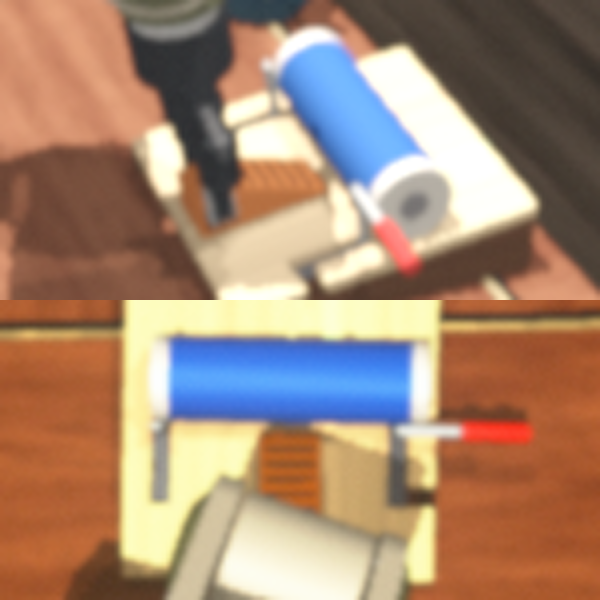

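The tip is at top crop row 432, within about 2 mm of prediction. Lowering to touch, then sliding up the slope with about 4 mm of overtravel.

{"fn": "arm_command", "kwargs": {"plan": [{"delta_pos":[0,0,0.002],"delta_rot":[0,0,0],"hand":1},{"delta_pos":[0,0,0.001],"delta_rot":[0,0,0],"hand":1},{"delta_pos":[0,0,0.001],"delta_rot":[0,0,0],"hand":1},{"delta_pos":[0,0,0],"delta_rot":[0,0,0],"hand":1},{"delta_pos":[0,0,0],"delta_rot":[0,0,0],"hand":1}]}}

```text
time: 7.6
eef_pos: [0.4722, -0.023, 0.0577]
orientation: [[-0.99, 0.029, 0.14], [0.029, 1.0, -0.006], [-0.14, -0.001, -0.99]]
force: [-0.7, 0.5, -1.3]
opening: 0.0451
grasp_force: 61.7
```

{"fn": "arm_command", "kwargs": {"plan": [{"delta_pos":[0,0,0.001],"delta_rot":[0,0,0],"hand":1},{"delta_pos":[0,0,0.001],"delta_rot":[0,0,0],"hand":1},{"delta_pos":[0,0,0.001],"delta_rot":[0,0,0],"hand":1},{"delta_pos":[0,0,0],"delta_rot":[0,0,0],"hand":1},{"delta_pos":[0,0,0],"delta_rot":[0,0,0],"hand":1}]}}

```text
time: 8.22
eef_pos: [0.4724, -0.023, 0.0565]
orientation: [[-0.99, 0.029, 0.14], [0.029, 1.0, -0.006], [-0.14, -0.002, -0.99]]
force: [-12.7, -0.7, 22.1]
opening: 0.0448
grasp_force: 64.7
```

Contact. Easing off about 1 mm and sliding.

{"fn": "arm_command", "kwargs": {"plan": [{"delta_pos":[0,0,-0.0015],"delta_rot":[0,0,0],"hand":1},{"delta_pos":[-0.0088,0,0],"delta_rot":[0,0,0],"hand":1},{"delta_pos":[-0.0088,0,0],"delta_rot":[0,0,0],"hand":1},{"delta_pos":[-0.0088,0,0],"delta_rot":[0,0,0],"hand":1},{"delta_pos":[-0.003,0,0],"delta_rot":[0,0,0],"hand":1}]}}

```text
time: 8.85
eef_pos: [0.4955, -0.0237, 0.0598]
orientation: [[-0.99, 0.029, 0.138], [0.029, 1.0, -0.005], [-0.138, -0.001, -0.99]]
force: [-12.8, -1.1, 11.7]
opening: 0.0453
grasp_force: 63.6
```

```bash
python3 - <<'E'
from seg import *
a=look('top','t5.png');b=look('side','s5.png')
print('tube',seg(a,(95,110,60),(130,255,255),(225,160,320,215),.08)['pix'],[seg(cv and b,(100,120,60),(125,255,255),(270,180,340,240),.08)['pix']])
import numpy as np
o=dict(b); o['pixels']=cv2.imread('pics/s4.png')[:,:,::-1].copy();o2=dict(a);o2['pixels']=cv2.imread('pics/t4.png')[:,:,::-1].copy()
print('before',seg(o2,(95,110,60),(130,255,255),(225,160,320,215),.08)['pix'],seg(o,(100,120,60),(125,255,255),(270,180,340,240),.08)['pix'])
go(wedgetcp(0,.001,-.008),RT())
c=np.vstack([cv2.resize(x['pixels'][y:y+75,u:u+150,::-1],None,fx=4,fy=4,interpolation=cv2.INTER_CUBIC) for x,y,u in((b,175,210),(a,165,200))])
cv2.imwrite('pics/c6.png',c)
E
```

```text
Traceback (most recent call last):
NameError: name 'cv' is not defined. Did you mean: 'cv2'?
```

```bash
cat > cmp.py <<'E'
from seg import *
a=look('top');b=look('side')
def m(t,s):
    out=[]
    for im,p,box in((t,'t4.png',(225,160,320,215)),(s,'s4.png',(270,180,340,240))):
        o=dict(im);o['pixels']=cv2.imread('pics/'+p)[:,:,::-1].copy()
        f=lambda i:seg(i,(95,110,60),(130,255,255),box,.08)
        A,B=f(im),f(o); out.append((A['pix']-B['pix'],A['n'],B['n'],A['bbox'],B['bbox']))
    return out
print(m(a,b))
go(wedgetcp(0,.001,-.008),RT())
E
python3 cmp.py; python3 - <<'E'
from h import *
a=look('top');b=look('side')
c=np.vstack([cv2.resize(x['pixels'][y:y+75,u:u+150,::-1],None,fx=4,fy=4,interpolation=cv2.INTER_CUBIC) for x,y,u in((b,175,210),(a,165,200))])
cv2.imwrite('pics/c6.png',c)
E
```

```text
[(array([ 0.22271729, -0.2060852 ], dtype=float32), 1129, 1138, array([243, 175,  60,  21], dtype=int32), array([243, 175,  60,  21], dtype=int32)), (array([0.26538086, 0.13941956], dtype=float32), 606, 608, array([281, 186,  34,  35], dtype=int32), array([280, 186,  34,  35], dtype=int32))]
t 9.05 tcp [ 0.4956 -0.0237  0.0599] open 0.0449 F [-6.1 -0.2  6. ]
d [-0.0013 -0.     -0.0007]
r [-0.002  0.     0.002]
```

View pics/c6.png

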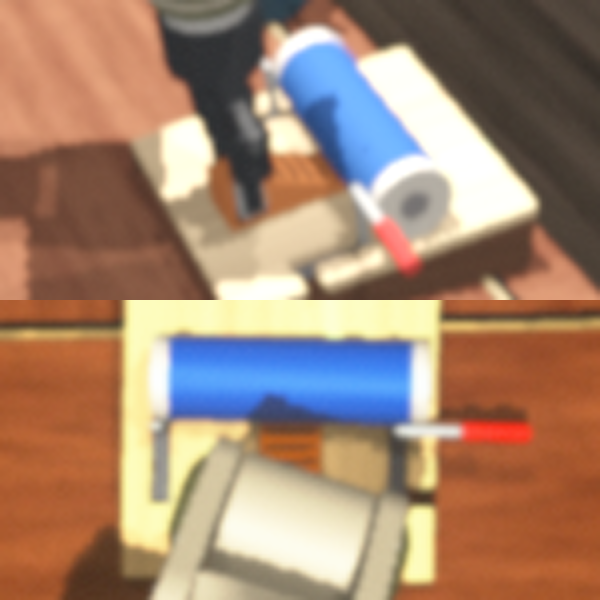

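The wedge tip is now under the tube, and the tube hasn't measurably moved. Pushing another 6 mm.

{"fn": "arm_command", "kwargs": {"plan": [{"delta_pos":[-0.0025,0,-0.0004],"delta_rot":[0,0,0],"hand":1},{"delta_pos":[-0.0025,0,0],"delta_rot":[0,0,0],"hand":1},{"delta_pos":[-0.0025,0,0],"delta_rot":[0,0,0],"hand":1},{"delta_pos":[0,0,0],"delta_rot":[0,0,0],"hand":1},{"delta_pos":[0,0,0],"delta_rot":[0,0,0],"hand":1}]}}

```text
time: 9.78
eef_pos: [0.5019, -0.0239, 0.0609]
orientation: [[-0.99, 0.03, 0.141], [0.029, 1.0, -0.006], [-0.141, -0.001, -0.99]]
force: [0.5, 0.1, -2.2]
opening: 0.0449
grasp_force: 61.7
```

```bash
python3 cmp.py
```

```text
[(array([ 0.27676392, -2.3389435 ], dtype=float32), 1129, 1138, array([243, 173,  60,  21], dtype=int32), array([243, 175,  60,  21], dtype=int32)), (array([ 2.0593262 , -0.29916382], dtype=float32), 610, 608, array([282, 186,  34,  36], dtype=int32), array([280, 186,  34,  35], dtype=int32))]
t 9.88 tcp [ 0.5018 -0.0239  0.0609] open 0.0451 F [ 0.2  0.1 -2. ]
d [ 0.0066  0.0001 -0.0005]
r [-0.003  0.003  0.001]
```

The tube moved about 6 mm uphill with the wedge, so contact is made. Setting the wedge down and releasing.

{"fn": "arm_command", "kwargs": {"plan": [{"delta_pos":[0,0,0.0008],"delta_rot":[0,0,0],"hand":1},{"delta_pos":[0,0,0],"delta_rot":[0,0,0],"hand":1},{"delta_pos":[0,0,0],"delta_rot":[0,0,0],"hand":-1},{"delta_pos":[0,0,0],"delta_rot":[0,0,0],"hand":-1},{"delta_pos":[0,0,0],"delta_rot":[0,0,0],"hand":-1}]}}

```text
time: 10.5
eef_pos: [0.5017, -0.0239, 0.0603]
orientation: [[-0.99, 0.029, 0.14], [0.029, 1.0, -0.006], [-0.14, -0.001, -0.99]]
force: [0.7, 0.4, -0.5]
opening: 0.0853
grasp_force: 0.0
```

{"fn": "arm_command", "kwargs": {"plan": [{"delta_pos":[0,0,0],"delta_rot":[0,0,0],"hand":-1},{"delta_pos":[0,0,-0.02],"delta_rot":[0,0,0],"hand":-1},{"delta_pos":[0,0,-0.04],"delta_rot":[0,0,0],"hand":-1},{"delta_pos":[0,0,-0.04],"delta_rot":[0,0,0],"hand":-1},{"delta_pos":[0,0,-0.03],"delta_rot":[0,0,0],"hand":-1}]}}

```text
time: 11.12
eef_pos: [0.4871, -0.0233, 0.1657]
orientation: [[-0.989, 0.029, 0.142], [0.029, 1.0, -0.006], [-0.142, -0.002, -0.99]]
force: [0.9, -0.7, -0.1]
opening: 0.0857
grasp_force: 0.0
```

```bash
python3 cmp.py; python3 - <<'E'
from h import *
a=look('top');b=look('side')
c=np.vstack([cv2.resize(x['pixels'][y:y+75,u:u+150,::-1],None,fx=4,fy=4,interpolation=cv2.INTER_CUBIC) for x,y,u in((b,175,210),(a,165,200))])
cv2.imwrite('pics/c7.png',c)
E
```

```text
[(array([-0.6470642, -2.743042 ], dtype=float32), 1055, 1138, array([243, 173,  59,  20], dtype=int32), array([243, 175,  60,  21], dtype=int32)), (array([ 1.9761047 , -0.36106873], dtype=float32), 612, 608, array([282, 186,  34,  36], dtype=int32), array([280, 186,  34,  35], dtype=int32))]
t 11.22 tcp [ 0.4879 -0.0235  0.1665] open 0.0855 F [ 0.6  0.5 -0. ]
d [0.0086 0.0004 0.1326]
r [-0.006  0.013  0.002]
```

View pics/c7.png

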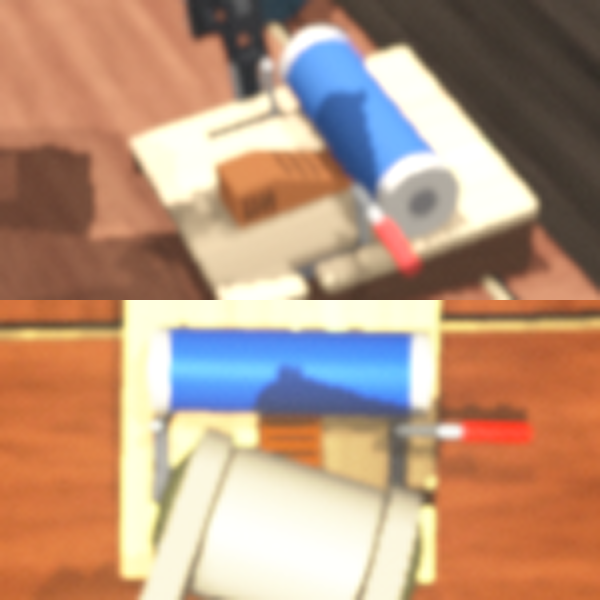

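The wedge sits centred with its ramp under the tube, and the gripper is free. Now for the stop: I'll close the jaws, straighten the tool and go to the uphill side of the grip.

{"fn": "arm_command", "kwargs": {"plan": [{"delta_pos":[0,0,-0.0375],"delta_rot":[0,0.14,0],"hand":1},{"delta_pos":[0,0,0],"delta_rot":[0,0.139,0],"hand":1},{"delta_pos":[-0.021,-0.032,0],"delta_rot":[0,0,0],"hand":1},{"delta_pos":[-0.021,-0.032,0],"delta_rot":[0,0,0],"hand":1},{"delta_pos":[-0.021,-0.032,0],"delta_rot":[0,0,0],"hand":1}]}}

```text
time: 11.95
eef_pos: [0.5311, -0.102, 0.192]
orientation: [[-1.0, 0.029, -0.001], [0.029, 1.0, -0.001], [0.001, -0.001, -1.0]]
force: [-0.2, -0.2, -0.4]
opening: 0.0003
grasp_force: 0.0
```

{"fn": "arm_command", "kwargs": {"plan": [{"delta_pos":[-0.021,-0.032,0],"delta_rot":[0,0,0],"hand":1},{"delta_pos":[-0.021,-0.032,0],"delta_rot":[0,0,0],"hand":1},{"delta_pos":[-0.021,-0.032,0],"delta_rot":[0,0,0],"hand":1},{"delta_pos":[0,0,0],"delta_rot":[0,0,0],"hand":1},{"delta_pos":[0,0,0],"delta_rot":[0,0,0],"hand":1}]}}

```text
time: 12.58
eef_pos: [0.5786, -0.1789, 0.1924]
orientation: [[-1.0, 0.029, -0.001], [0.029, 1.0, -0.0], [0.001, -0.0, -1.0]]
force: [0.1, 0.5, -0.3]
opening: -0.0
grasp_force: 0.0
```

```bash
python3 - <<'E'
from h import *
a=look('top');b=look('side')
c=np.vstack([cv2.resize(x['pixels'][y:y+75,u:u+150,::-1],None,fx=4,fy=4,interpolation=cv2.INTER_CUBIC) for x,y,u in((b,175,210),(a,165,200))])
cv2.imwrite('pics/c8.png',c)
go(b2w(.017,-.162,.087),RT(0));go(b2w(-.030,-.162,.072),RT(0))
E
python3 cmp.py|head -1
```

```text
t 12.68 tcp [ 0.5788 -0.1788  0.1931] open -0.0 F [ 0.2 -0.1  0.7]
d [-0.0071 -0.0018  0.1326]
r [-0.002  0.001  0.002]
t 12.68 tcp [ 0.5788 -0.1788  0.1931] open -0.0 F [ 0.2 -0.1  0.7]
d [ 0.0517 -0.0017  0.1513]
r [-0.002  0.001  0.002]
[(array([-0.6100769, -2.376709 ], dtype=float32), 1104, 1138, array([243, 173,  60,  20], dtype=int32), array([243, 175,  60,  21], dtype=int32)), (array([ 2.4050598 , -0.00756836], dtype=float32), 636, 608, array([282, 186,  35,  37], dtype=int32), array([280, 186,  34,  35], dtype=int32))]
```

View pics/c8.png

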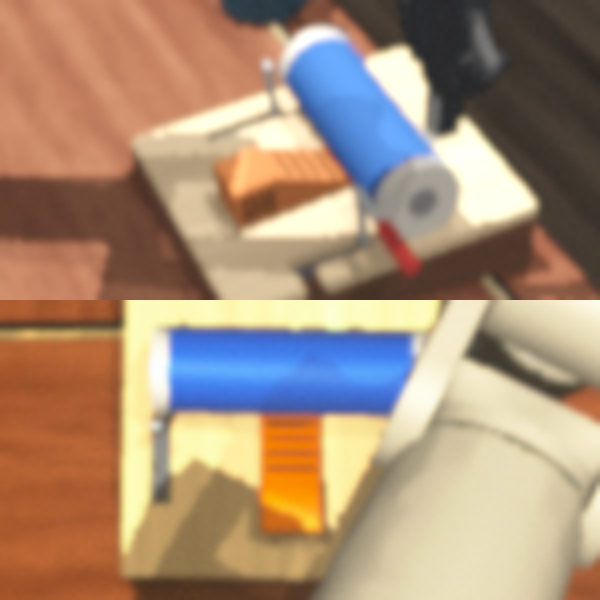

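The view shows the gripper beyond the tube's end, uphill of the grip at (400,245) in the side view; wedge and tube are unmoved. Descending, then pushing toward the low edge.

{"fn": "arm_command", "kwargs": {"plan": [{"delta_pos":[-0.008,-0.002,0.025],"delta_rot":[0,0,0],"hand":1},{"delta_pos":[0,0,0.035],"delta_rot":[0,0,0],"hand":1},{"delta_pos":[0,0,0.035],"delta_rot":[0,0,0],"hand":1},{"delta_pos":[0,0,0.035],"delta_rot":[0,0,0],"hand":1},{"delta_pos":[0,0,0],"delta_rot":[0,0,0],"hand":1}]}}

```text
time: 13.4
eef_pos: [0.5844, -0.1808, 0.0864]
orientation: [[-1.0, 0.029, -0.004], [0.029, 1.0, 0.001], [0.004, 0.001, -1.0]]
force: [-0.0, 0.7, 0.6]
opening: 0.0002
grasp_force: 0.0
```

{"fn": "arm_command", "kwargs": {"plan": [{"delta_pos":[0.0125,0,0],"delta_rot":[0,0,0],"hand":1},{"delta_pos":[0.0125,0,0.003],"delta_rot":[0,0,0],"hand":1},{"delta_pos":[0.0125,0,0.006],"delta_rot":[0,0,0],"hand":1},{"delta_pos":[0.0125,0,0.01],"delta_rot":[0,0,0],"hand":1},{"delta_pos":[0.008,0,0],"delta_rot":[0,0,0],"hand":1}]}}

```text
time: 14.02
eef_pos: [0.5385, -0.1801, 0.0733]
orientation: [[-1.0, 0.03, 0.001], [0.03, 1.0, -0.001], [-0.001, -0.001, -1.0]]
force: [5.4, 0.3, -3.4]
opening: -0.0001
grasp_force: 2.7
```

```bash
python3 cmp.py; python3 - <<'E'
from h import *
b=look('side','s9.png'); go(b2w(-.055,-.162,.12))
for ph in (30,45,55,65,80,98):
    p=np.radians(ph);print(ph,proj(b,b2w(-.006-.051*np.sin(p),-.158,.036+.051*np.cos(p))))
print(boxes_of('side','stop_grip')[:2])
E
```

```text
[(array([-0.03701782, -2.1313324 ], dtype=float32), 1139, 1138, array([243, 173,  60,  20], dtype=int32), array([243, 175,  60,  21], dtype=int32)), (array([-6.4677124, -5.6372833], dtype=float32), 179, 608, array([282, 187,  13,  24], dtype=int32), array([280, 186,  34,  35], dtype=int32))]
t 14.12 tcp [ 0.5385 -0.1801  0.0739] open -0.0001 F [-0.2  0.1  0.6]
d [0.0583 0.1939 0.0164]
r [-0.002 -0.279  0.001]
t 14.18 tcp [ 0.5388 -0.1802  0.0741] open 0.0 F [0.3 0.1 0.5]
d [ 0.033   0.0014 -0.0574]
30 [303.73484198 239.51914517]
45 [300.16547107 242.71404058]
55 [298.21622151 245.12250341]
65 [296.6849448  247.66229944]
80 [295.26888569 251.53688834]
98 [295.06007138 255.94044351]
[{'location': [298.2, 236.0], 'conf': 0.44}, {'location': [279.8, 221.2], 'conf': 0.4}]
```

{"fn": "arm_command", "kwargs": {"plan": [{"delta_pos":[0.005,0,0.007],"delta_rot":[0,0,0],"hand":1},{"delta_pos":[0.005,0,0.009],"delta_rot":[0,0,0],"hand":1},{"delta_pos":[0,0,0],"delta_rot":[0,0,0],"hand":1},{"delta_pos":[0,0,-0.03],"delta_rot":[0,0,0],"hand":1},{"delta_pos":[0,0,-0.03],"delta_rot":[0,0,0],"hand":1}]}}

```text
time: 14.85
eef_pos: [0.5309, -0.1798, 0.1096]
orientation: [[-1.0, 0.029, -0.0], [0.029, 1.0, -0.001], [0.0, -0.001, -1.0]]
force: [-0.0, -0.2, 0.8]
opening: 0.0003
grasp_force: 0.0
```

{"fn": "arm_command", "kwargs": {"plan": [{"delta_pos":[0.012,0,0],"delta_rot":[0,0,0],"hand":1},{"delta_pos":[0.011,0,0],"delta_rot":[0,0,0],"hand":1},{"delta_pos":[0,0,0.025],"delta_rot":[0,0,0],"hand":1},{"delta_pos":[0,0,0.02],"delta_rot":[0,0,0],"hand":1},{"delta_pos":[0,0,0],"delta_rot":[0,0,0],"hand":1}]}}

```text
time: 15.48
eef_pos: [0.5119, -0.179, 0.0716]
orientation: [[-1.0, 0.03, -0.002], [0.03, 1.0, 0.0], [0.002, 0.0, -1.0]]
force: [-0.3, -0.0, 0.0]
opening: -0.0003
grasp_force: 0.0
```

```bash
python3 - <<'E'
from h import *
go(b2w(-.056,-.162,.053),RT(0))
E
```

```text
t 15.47 tcp [ 0.5119 -0.179   0.0716] open -0.0003 F [-0.3 -0.   0. ]
d [0.0005 0.0009 0.0233]
r [ 0.001 -0.004  0.001]
```

Pressing down gently (tip to about z = 0.036).

{"fn": "arm_command", "kwargs": {"plan": [{"delta_pos":[0,0,0.007],"delta_rot":[0,0,0],"hand":1},{"delta_pos":[0,0,0.007],"delta_rot":[0,0,0],"hand":1},{"delta_pos":[0,0,0.007],"delta_rot":[0,0,0],"hand":1},{"delta_pos":[0,0,0.002],"delta_rot":[0,0,0],"hand":1},{"delta_pos":[0,0,0],"delta_rot":[0,0,0],"hand":1}]}}

```text
time: 16.1
eef_pos: [0.5129, -0.1794, 0.0547]
orientation: [[-1.0, 0.03, 0.001], [0.03, 1.0, -0.001], [-0.001, -0.001, -1.0]]
force: [0.2, -0.1, -0.9]
opening: -0.0001
grasp_force: 0.0
```

{"fn": "arm_command", "kwargs": {"plan": [{"delta_pos":[0,0,0.002],"delta_rot":[0,0,0],"hand":1},{"delta_pos":[0,0,0.002],"delta_rot":[0,0,0],"hand":1},{"delta_pos":[0,0,0],"delta_rot":[0,0,0],"hand":1},{"delta_pos":[0,0,0],"delta_rot":[0,0,0],"hand":1},{"delta_pos":[0,0,0],"delta_rot":[0,0,0],"hand":1}]}}

```text
time: 16.73
eef_pos: [0.5131, -0.1796, 0.0526]
orientation: [[-1.0, 0.029, 0.002], [0.029, 1.0, -0.002], [-0.002, -0.002, -1.0]]
force: [-3.7, 0.8, 10.0]
opening: 0.0
grasp_force: 5.1
```

A 10 N reaction with the tip at z≈0.036 means the stop is bottomed. Retracting straight up and checking.

{"fn": "arm_command", "kwargs": {"plan": [{"delta_pos":[0,0,-0.02],"delta_rot":[0,0,0],"hand":1},{"delta_pos":[0,0,-0.06],"delta_rot":[0,0,0],"hand":1},{"delta_pos":[0,0,-0.06],"delta_rot":[0,0,0],"hand":1},{"delta_pos":[0.06,0,-0.04],"delta_rot":[0,0,0],"hand":1},{"delta_pos":[0.06,0,0],"delta_rot":[0,0,0],"hand":1}]}}

```text
time: 17.35
eef_pos: [0.4164, -0.1768, 0.1982]
orientation: [[-1.0, 0.029, 0.005], [0.029, 1.0, -0.005], [-0.005, -0.005, -1.0]]
force: [-0.5, -1.2, -0.1]
opening: -0.0001
grasp_force: 0.0
```

{"fn": "arm_command", "kwargs": {"plan": [{"delta_pos":[0.04,-0.05,0],"delta_rot":[0,0,0],"hand":1},{"delta_pos":[0.02,-0.05,0],"delta_rot":[0,0,0],"hand":1},{"delta_pos":[0,0,0],"delta_rot":[0,0,0],"hand":1},{"delta_pos":[0,0,0],"delta_rot":[0,0,0],"hand":1},{"delta_pos":[0,0,0],"delta_rot":[0,0,0],"hand":1}]}}

```text
time: 17.98
eef_pos: [0.3668, -0.2542, 0.1957]
orientation: [[-1.0, 0.028, 0.001], [0.028, 1.0, -0.001], [-0.001, -0.001, -1.0]]
force: [0.0, -0.0, 0.2]
opening: -0.0002
grasp_force: 0.0
```

```bash
python3 cmp.py; python3 - <<'E'
from h import *
a=look('top');b=look('side')
c=np.vstack([cv2.resize(x['pixels'][y:y+75,u:u+150,::-1],None,fx=4,fy=4,interpolation=cv2.INTER_CUBIC) for x,y,u in((b,190,210),(a,175,200))])
cv2.imwrite('pics/c9.png',c)
p=np.radians(98);X=b2w(-.006-.051*np.sin(p),-.158,.036+.051*np.cos(p));print(proj(a,X),proj(b,X))
E
```

```text
[(array([-0.12774658, -2.2092438 ], dtype=float32), 1120, 1138, array([243, 173,  59,  20], dtype=int32), array([243, 175,  60,  21], dtype=int32)), (array([ 2.1472168 , -0.23399353], dtype=float32), 636, 608, array([282, 185,  34,  39], dtype=int32), array([280, 186,  34,  35], dtype=int32))]
t 18.07 tcp [ 0.3668 -0.2543  0.1957] open 0.0001 F [-0.3  0.6  0.1]
d [-0.1539  0.2929  0.1687]
r [-0.002 -0.277  0.004]
[321.05191403 213.832358  ] [295.06007138 255.94044351]
```

View pics/c9.png

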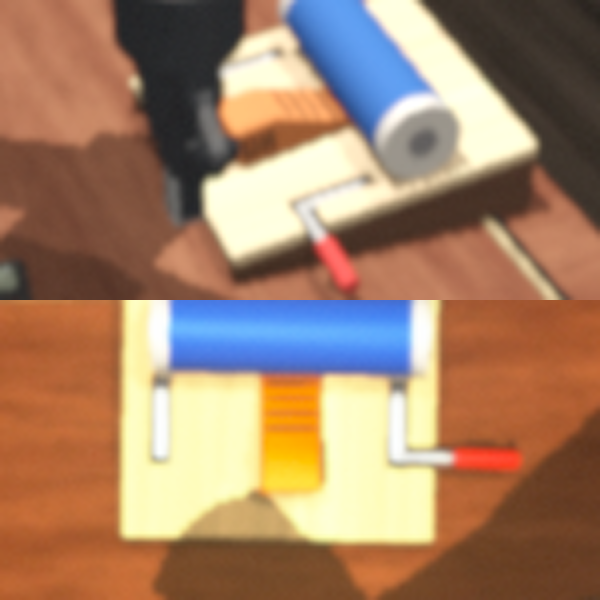

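The stop is flush in its slots: the grip is at top pixel (321.6,214.6) against a predicted (321,213.8). The tube rests on the wedge, and the arm is clear. Handing in.

```bash
python3 -c "
from h import *
print(workorder.finish_job())"
```

```text
the job is handed in; nothing more can be done
None
```

The job is handed in, with no verdict returned: in the last pictures the wedge alone holds the tube about 6 mm uphill of where it started, the stop is folded flush, the arm is clear, and the arm never went near the mug, bell or stapler closely enough to touch them.

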